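# Put the microscope objectives away in their pots

### The arm

A 7-joint arm with a two-finger parallel gripper is mounted at the origin on the work surface. World frame = base frame: x ahead of the robot, y to its left, z up, the work surface at z = 0. Lengths are in m, angles in rad, forces in N, time in s.
With the tool pointing down it reaches from about 0.425 to 0.925 m from the base axis. Payload 6.8 kg.
Tool frame: the origin (TCP) lies at the very end of the fingers, on their centre line; the grasp point (between the pads) lies 19 mm behind it (r.grip_point_offset is the distance from the TCP to the grasp point, in m); z points along the fingers, y is the line along which they close (so a half turn about z gives the same grasp; the last joint's range is limited). The gripper opens to 85 mm and grips with 20 to 120 N. Pads are 22 mm wide; open, the fingers measure 114 mm over their backs; the gripper's body (76 mm by 85 mm) begins 54 mm behind the grasp point. The pads swing forward as they close: fully open they stand 13 mm farther back than shut.
Start: joints at [1.203, 0.477, 0.022, 1.555, -0.011, 1.109, -0.083], TCP at [0.173, -0.652, 0.202] pointing down, gripper open.
Joint ranges: [-2.96, 2.96], [-0.34, 2.1], [-1.41, 1.46], [0.24, 2.44], [-1.37, 4.51], [0.17, 1.92], [-2.96, 2.96]. Speed limits (rad/s): [2.39, 2.39, 3.14, 3.14, 3.14, 3.14, 3.14].

### API

Orientations are given as a rotation vector (axis times angle).
In Python, from bench import status, eyes, r gives the robot as it stands.
- The arm moves only by the shell command python3 -m crank 'ROWS' [OPENING] [FORCE]. ROWS is JSON, a list of rows, each a list of 6 numbers: the shift along the tool's x, y, z normalised to -1 to 1, where 1 is 0.02 m, then the turn, a rotation vector about the tool's x, y, z normalised to -1 to 1, where 1 is 45 degrees. A call has 1 to 12 rows; each row shifts and turns the commanded pose from where the row before left it, along the tool's axes as they then stand; what a row does not reach is not made up. A row lasts 1/10 s, in which the tool goes at most 50 mm and 8.59 degrees, less where a joint would pass 70% of its speed; a pose out of reach is approached as far as the arm can. A call with a number of a shift or a turn outside -1 to 1 is refused whole. A call with a gripper value outside its range is refused whole. OPENING is the opening, from 0 (shut) to 1 (fully open), set as the call begins (- or left out, the last holds). The fingers move at their own pace and stop on an object; FORCE is the grip in N (left out, the last holds). Time passes only in rows, so rows that do not move let the fingers close. It gives the time, the measured TCP pose, the force, the opening and the grip force at its end, in the units of the state.
- status.get_obs(): the state, without advancing time (a new reading comes with each control period).
- eyes.grab_frame(name): name is "side" or "top"; returns a dict with "image" (384x512x3 uint8, red, green, blue), "depth" (384x512 float32, m along the optical axis (not along the pixel's ray), 0 where there is no reading), "fovy" (degrees; the focal length in pixels is half the picture's height over the tangent of half this angle, whatever the lens; pixels are square), "cx", "cy" (the principal point, pixels), "k1" (the pictures are not rectified: a ray, as slopes to the right and down, at radius r is drawn at 1 + k1 r^2 times it, then the intrinsics apply), "world_to_cam" (4x4, takes a point from world to camera coordinates). Camera axes: x right, y up, looking along -z (the intrinsics and any distortion apply to the point x, -y, -z); pixel columns grow to the right and rows downward; lengths in m; the calibration is good to about 2 mm. A picture is of the moment at which its call begins.
- r.hand_in(): hands the job in; it is judged then, once.
The state is a dict: "clock": time; "joints": joint angles; "qvel": joint speeds; "tau": joint torques, N m; "tcp_pos": TCP position; "orientation": TCP orientation; "contact_force": force on the tool from outside, world axes, zero at the start; "moment": the same for the moment, N m; "grip_width": finger opening in m; "gripper_force": force on a finger pad.
Only numpy, scipy, OpenCV 4.12 (cv2) and the standard library are available. Lean on these libraries where they do the work, as an engineer would, in place of code of your own. Each camera call takes 0.05 s, during which the arm holds its last target. There are 200 camera calls.

### The job

Put the four microscope objectives away: stand each one upright, lens up, in the storage pot of its own size (thinnest objective in the smallest pot, widest in the largest, and the two between likewise), resting flat on the pot's floor. Set them down gently, without dropping or knocking over any, and leave the two spare eyepieces where they stand.

Things in the scene. Friction and masses are not known exactly. Their poses are not given: they have to be found in the camera images.
- objective_slim: Loose objective, the thinnest of the four; bare metal, one thin black band, standing upright, lens up. 44 mm tall. From the foot: shoulder 22 mm in diameter (widest part) up to 9 mm, straight barrel 19 mm in diameter from 9 to 34 mm up (grip here), then a nose narrowing to 9 mm. Origin: centre of the underside; z up along the axis. Round: yaw is free.
- objective_long: Loose objective, the tallest of the four, a slender barrel with a long tapering nose; bare metal, one thin black band, standing upright, lens up. 68 mm tall. From the foot: shoulder 31 mm in diameter (widest part) up to 9 mm, straight barrel 28 mm in diameter from 9 to 42 mm up (grip here), then a nose narrowing to 12 mm. Origin: centre of the underside; z up along the axis. Round: yaw is free.
- objective_stout: Loose objective, a thick barrel with a blunt conical nose; bare metal, one thin black band, standing upright, lens up. 56 mm tall. From the foot: shoulder 40 mm in diameter (widest part) up to 9 mm, straight barrel 37 mm in diameter from 9 to 44 mm up (grip here), then a nose narrowing to 24 mm. Origin: centre of the underside; z up along the axis. Round: yaw is free.
- objective_wide: Loose objective, the widest of the four, squat, with a large front lens; bare metal, one thin black band, standing upright, lens up. 46 mm tall. From the foot: shoulder 50 mm in diameter (widest part) up to 9 mm, straight barrel 46 mm in diameter from 9 to 40 mm up (grip here), then a nose narrowing to 40 mm. Origin: centre of the underside; z up along the axis. Round: yaw is free.
- pot_slim: Storage pot for the objective with the 22 mm shoulder, smallest of four. Loose, low, round black plastic dish (a pot base without cover): inside diameter 32 mm, outside 38 mm, 10 mm high, floor 4 mm thick, so an objective in it stands 4 mm above the bench with 5 mm play all round. Origin: centre of its underside; z up.
- pot_long: Storage pot for the objective with the 31 mm shoulder, second smallest of four. Loose, low, round black plastic dish (a pot base without cover): inside diameter 41 mm, outside 47 mm, 10 mm high, floor 4 mm thick, so an objective in it stands 4 mm above the bench with 5 mm play all round. Origin: centre of its underside; z up.
- pot_stout: Storage pot for the objective with the 40 mm shoulder, second largest of four. Loose, low, round black plastic dish (a pot base without cover): inside diameter 50 mm, outside 56 mm, 10 mm high, floor 4 mm thick, so an objective in it stands 4 mm above the bench with 5 mm play all round. Origin: centre of its underside; z up.
- pot_wide: Storage pot for the objective with the 50 mm shoulder, largest of four. Loose, low, round black plastic dish (a pot base without cover): inside diameter 60 mm, outside 66 mm, 10 mm high, floor 4 mm thick, so an objective in it stands 4 mm above the bench with 5 mm play all round. Origin: centre of its underside; z up.
- eyepiece_a: Loose spare eyepiece, not an objective: bright steel sleeve 30 mm in diameter below, broad black body and black rubber eyecup 41 mm in diameter above, flat black top with a glass lens, 52 mm tall, standing upright. Origin: centre of the underside; z up. To be left where it stands.
- eyepiece_b: Loose spare eyepiece, not an objective: bright steel sleeve 30 mm in diameter below, broad black body and black rubber eyecup 41 mm in diameter above, flat black top with a glass lens, 52 mm tall, standing upright. Origin: centre of the underside; z up. To be left where it stands.

How it is judged:
At the end, for the whole second after the job is handed in: Each objective stands upright (tilt under 0.1 rad) on the floor of the pot of its own size, its axis within 8 mm of the pot's, its foot 2 to 6.5 mm above the pot's underside, at rest (below 0.02 m/s); all four pots lie flat on the bench, and neither eyepiece has moved more than 15 mm (horizontal distance between objective_slim and pot_slim below 0.008 m and z of objective_slim in the frame of pot_slim between 0.002 and 0.0065 m and angle between each of objective_slim, objective_long, objective_stout, objective_wide's own z axis and vertical below 0.1 rad and linear speed of each of objective_slim, objective_long, objective_stout, objective_wide below 0.02 m/s and height (world z) of each of pot_slim, pot_long, pot_stout, pot_wide below 0.004 m and angle between each of pot_slim, pot_long, pot_stout, pot_wide's own z axis and vertical below 0.06 rad and horizontal distance between objective_long and pot_long below 0.008 m and z of objective_long in the frame of pot_long between 0.002 and 0.0065 m and horizontal distance between objective_stout and pot_stout below 0.008 m and z of objective_stout in the frame of pot_stout between 0.002 and 0.0065 m and horizontal distance between objective_wide and pot_wide below 0.008 m and z of objective_wide in the frame of pot_wide between 0.002 and 0.0065 m and distance of each of eyepiece_a, eyepiece_b from where it was at the start of the episode below 0.015 m); the robot touches nothing.
It fails at once if an objective is knocked over or tipped (more than 0.6 rad) (angle between any of objective_slim, objective_long, objective_stout, objective_wide's own z axis and vertical above 0.6 rad).
It fails at once if an objective is dropped (free of the fingers and falling faster than 0.6 m/s, a fall of about 20 mm) ((linear speed of objective_slim above 0.6 m/s and contact force between the fingers and objective_slim below 0.05 N) or (linear speed of objective_long above 0.6 m/s and contact force between the fingers and objective_long below 0.05 N) or (linear speed of objective_stout above 0.6 m/s and contact force between the fingers and objective_stout below 0.05 N) or (linear speed of objective_wide above 0.6 m/s and contact force between the fingers and objective_wide below 0.05 N)).
It fails at once if an eyepiece is shifted by more than 15 mm or knocked over (distance of any of eyepiece_a, eyepiece_b from where it was at the start of the episode above 0.015 m or angle between any of eyepiece_a, eyepiece_b's own z axis and vertical above 0.4 rad).
It also fails if it takes over 125 s, if anything falls off the work surface, if the arm or the gripper's body presses on something with over 40 N, if the wrist force passes 120 N, or if a joint passes its speed limit or range.

## Working session

There is one attempt and no reset: what is moved stays moved. The work goes in short steps, Python scripts to look and compute and a shell command to move; the robot and the scene stay as the last step left them, time stands still between calls to the robot, and variables do not carry over. Pictures are saved under pics/ and viewed, at most 14 in all, crops included, and the job is handed in when it is done.

```bash
mkdir -p pics; ls; python3 - <<'E'
from bench import status, eyes, r
import cv2,pickle
for n in("top","side"):
    f=eyes.grab_frame(n); cv2.imwrite(f"pics/{n}0.png",f["image"][:,:,::-1]); pickle.dump(f,open(f"{n}0.pkl","wb"))
    print({k:v for k,v in f.items() if k not in("image","depth")})
print(status.get_obs())
E
```

```text
pics
{'fovy': 47.990517975000294, 'cx': 252.86175944309335, 'cy': 194.84320475818228, 'k1': -0.09546576089397894, 'world_to_cam': array([[-0.0019957 , -0.99998903,  0.00423655, -0.00549107],
       [ 0.98737461, -0.00129946,  0.15839723, -0.51945916],
       [-0.15838999,  0.00449918,  0.98736638, -0.87598044],
       [ 0.        ,  0.        ,  0.        ,  1.        ]])}
{'fovy': 47.607963827459336, 'cx': 261.8198174646792, 'cy': 191.5022776692706, 'k1': -0.06067246920855509, 'world_to_cam': array([[ 0.85802021, -0.51352814, -0.00949583, -0.42019483],
       [ 0.40263493,  0.66102757,  0.63318849, -0.22582196],
       [-0.3188831 , -0.54711187,  0.77393938, -0.77614765],
       [ 0.        ,  0.        ,  0.        ,  1.        ]])}
{'clock': 0.1, 'joints': array([ 1.20287674,  0.47773182,  0.02235232,  1.55636778, -0.01150872,
        1.1093272 , -0.08311386]), 'qvel': array([-0.00033491, -0.00190574,  0.00041038, -0.00243442, -0.00061454,
       -0.00136935,  0.00071465]), 'tau': array([ 4.81112991e-03, -5.97762287e+01,  1.61386371e+00, -2.81951612e+01,
        1.28291489e-02,  5.06625322e-03,  1.70482645e-05]), 'tcp_pos': array([ 0.17323752, -0.65176671,  0.20090712]), 'orientation': array([-3.11346420e+00, -4.06750073e-01,  5.35571587e-04]), 'contact_force': array([-0.19409766,  0.29402712, -0.59884537]), 'moment': array([-0.00870067, -0.02767022,  0.02321246]), 'gripper_force': 0.0, 'grip_width': 0.08561754699601197}
```

View pics/top0.png

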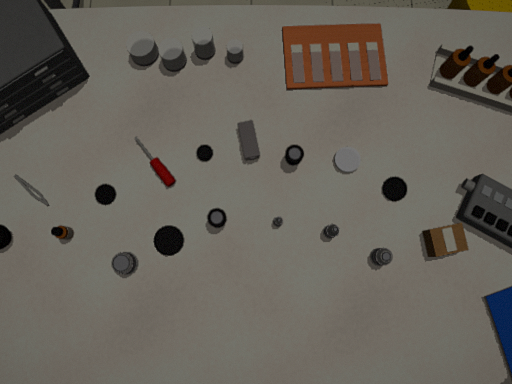

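View pics/side0.png

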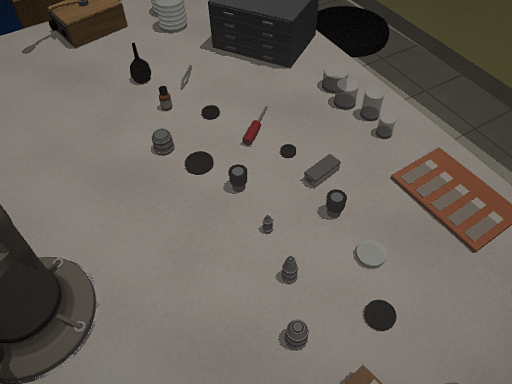

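The top view shows pots at about (205,153), (105,194), (395,188) and (168,240). The objectives are wide (123,264), slim (278,222), long (331,232) and stout (381,257), and the eyepieces are at (294,155) and (217,217). The side view agrees.

```bash
cat > h.py <<'E'
import numpy as np,cv2
from scipy.optimize import least_squares
def cloud(f):
    h,w=f["depth"].shape; F=h/2/np.tan(np.radians(f["fovy"]/2))
    K=np.array([[F,0,f["cx"]],[0,F,f["cy"]],[0,0,1.]]); u,v=np.meshgrid(np.arange(w),np.arange(h))
    p=cv2.undistortPoints(np.stack([u,v],-1).reshape(-1,1,2).astype(float),K,np.array([f["k1"],0,0,0,0])).reshape(h,w,2)
    d=f["depth"].astype(float); P=np.stack([p[...,0]*d,-p[...,1]*d,-d],-1); T=f["world_to_cam"]
    W=(P-T[:3,3])@T[:3,:3]; W[d==0]=np.nan
    return W
def circ(P,r=None):
    c=P.mean(0)
    g=(lambda q:np.hypot(*(P-q[:2]).T)-r) if r else (lambda q:np.hypot(*(P-q[:2]).T)-q[2])
    return least_squares(g,list(c) if r else [*c,.02],loss='soft_l1',f_scale=.001).x
E
python3 - <<'E'
from h import *; import pickle
ft,fs=[pickle.load(open(n+"0.pkl","rb")) for n in("top","side")]
t,s=cloud(ft),cloud(fs)
S=s.reshape(-1,3);T=t.reshape(-1,3)
O=dict(wide=(123,264,23,9,40,46),slim=(278,222,9.5,9,34,44),long=(331,232,14,9,42,68),stout=(381,257,18.5,9,44,56),ea=(294,155,20.5,30,52,52),eb=(217,217,20.5,30,52,52))
for n,(u,v,r,a,b,h) in O.items():
    c=np.nanmedian(t[v-2:v+3,u-2:u+3].reshape(-1,3),0)
    for l,C in(("top",T),("side",S)):
        N=C[np.hypot(*(C-c)[:,:2].T)<.032]
        B=N[(N[:,2]>(a+2)/1e3)&(N[:,2]<(b-2)/1e3)]; top=N[N[:,2]>(h-5)/1e3]
        cc=circ(B[:,:2],r/1e3) if len(B)>5 else None
        print(n,l,len(B),cc,"top",len(top),top[:,:2].mean(0).round(4) if len(top) else None,"zmax",np.nanmax(N[:,2]).round(4))
for n,(u,v) in dict(p1=(205,153),p2=(105,194),p3=(395,188),p4=(168,240),x=(3,237)).items():
    for l,C,f in(("top",t,ft),("side",s,fs)):
        c=t[v-2:v+3,u-2:u+3].reshape(-1,3).mean(0)
        g=f["image"].max(-1); m=(g<60)&(np.hypot(C[...,0]-c[0],C[...,1]-c[1])<.045)
        k=max(cv2.findContours(m.astype(np.uint8),0,1)[0],key=cv2.contourArea)[:,0]
        P=C[k[:,1],k[:,0],:2]; q=circ(P)
        print(n,l,q.round(4),"diam",(q[2]*2000).round(1),"area-centroid",C[m][:,:2].mean(0).round(4),"eqd",C[m][:,2].mean().round(4))
E
```

```text
wide top 69 [0.37563438 0.26874592] top 345 [0.3757 0.2676] zmax 0.0509
wide side 169 [0.37750936 0.26916107] top 218 [0.3761 0.2649] zmax 0.051
slim top 19 [ 0.46644382 -0.05978301] top 29 [ 0.4665 -0.06  ] zmax 0.0484
slim side 53 [ 0.46626824 -0.06030444] top 35 [ 0.4648 -0.0626] zmax 0.0474
long top 39 [ 0.44445513 -0.17414092] top 51 [ 0.4441 -0.1731] zmax 0.0721
long side 111 [ 0.44450724 -0.17427611] top 60 [ 0.4431 -0.1763] zmax 0.0715
stout top 74 [ 0.38804405 -0.28097488] top 147 [ 0.3879 -0.28  ] zmax 0.0605
stout side 157 [ 0.38897964 -0.28144014] top 235 [ 0.3878 -0.2827] zmax 0.0598
ea top 47 [ 0.60982351 -0.09516218] top 282 [ 0.6084 -0.0943] zmax 0.0562
ea side 93 [ 0.60952864 -0.09418565] top 276 [ 0.607  -0.0969] zmax 0.0562
eb top 20 [0.47381831 0.06789363] top 289 [0.471  0.0708] zmax 0.0564
eb side 95 [0.47134524 0.07170467] top 239 [0.4698 0.0682] zmax 0.0564
p1 top [0.6214 0.1025 0.0172] diam 34.4 area-centroid [0.6216 0.1025] eqd 0.0054
p1 side [0.6218 0.1016 0.0174] diam 34.9 area-centroid [0.6222 0.1015] eqd 0.0063
p2 top [0.5275 0.3231 0.0223] diam 44.6 area-centroid [0.5275 0.3241] eqd 0.005
p2 side [0.528  0.3231 0.0216] diam 43.2 area-centroid [0.5278 0.3222] eqd 0.0064
p3 top [ 0.5391 -0.3226  0.0267] diam 53.3 area-centroid [ 0.5392 -0.3234] eqd 0.0053
p3 side [ 0.539  -0.3243  0.0271] diam 54.1 area-centroid [ 0.54   -0.3243] eqd 0.0053Traceback (most recent call last):
  File "<stdin>", line 17, in <module>
ValueError: max() iterable argument is empty
```

```bash
python3 - <<'E'
from h import *; import pickle
ft,fs=[pickle.load(open(n+"0.pkl","rb")) for n in("top","side")]
t,s=cloud(ft),cloud(fs)
for l,C,f in(("top",t,ft),("side",s,fs)):
    m=(f["image"].min(-1)>90)&(C[...,0]>.35)&(C[...,0]<.68)&(abs(C[...,1])<.35)&(C[...,2]<.02)
    P=C[m]; A=np.c_[P[:,:2]-[.5,0],np.ones(len(P))]; print(l,len(P),np.linalg.lstsq(A,P[:,2],rcond=None)[0].round(4))
    c=np.nanmedian(t[236:245,164:173].reshape(-1,3),0); print(c)
    g=f["image"].max(-1); m=(g<60)&(np.hypot(C[...,0]-c[0],C[...,1]-c[1])<.045)
    k=max(cv2.findContours(m.astype(np.uint8),0,1)[0],key=cv2.contourArea)[:,0]
    P=C[k[:,1],k[:,0],:2];P=P[~np.isnan(P[:,0])]; print(circ(P).round(4),np.nanmean(C[m][:,:2],0))
    # pot rims by height
    for n,c,r in(("slim",(.6216,.102),19),("long",(.5277,.323),23.5),("stout",(.539,-.3235),28),("wide",tuple(c[:2]),33)):
        d=np.hypot(C[...,0]-c[0],C[...,1]-c[1]); Q=C[(d<r/1e3+.006)]; z=Q[:,2]; R=Q[(z>.009)&(z<.017)]
        print(n,len(R),circ(R[:,:2],(r-1.5)/1e3).round(4),circ(R[:,:2]).round(4),np.nanpercentile(z,[5,50,95]).round(4))
E
```

```text
top 39755 [ 0.0013 -0.0013  0.0002]
[0.42574962 0.17931416 0.00377425]
[0.425  0.1776 0.0318] [0.42519203 0.17848618]
slim 54 [0.6222 0.103 ] [0.6221 0.1028 0.0167] [-0.0019  0.0027  0.011 ]
long 57 [0.5284 0.3235] [0.5284 0.3235 0.0221] [-0.0019  0.0035  0.0105]
stout 62 [ 0.5396 -0.3232] [ 0.5394 -0.3233  0.0258] [-0.0015  0.0037  0.0101]
wide 94 [0.4256 0.1773] [0.4256 0.1773 0.0315] [-0.0016  0.0038  0.0105]
side 36165 [0.0029 0.0005 0.0008]
[0.42574962 0.17931416 0.00377425]
[0.4257 0.1768 0.0314] [0.42571541 0.17714737]
slim 50 [0.6219 0.102 ] [0.6219 0.1019 0.0173] [-0.0008  0.0042  0.011 ]
long 56 [0.528  0.3229] [0.528  0.3229 0.0217] [0.0001 0.0051 0.0121]
stout 122 [ 0.5391 -0.3242] [ 0.5391 -0.3242  0.0266] [-0.0009  0.0037  0.0105]
wide 98 [0.4254 0.1773] [0.4254 0.1774 0.0312] [-0.0001  0.0048  0.0113]
```

```bash
python3 -m crank '[[0,0,0,0,0,0.166],[0,0,0,0,0,0.166],[0.6,-0.97,0,0,0,0],[0.6,-0.97,0,0,0,0],[0.6,-0.97,0,0,0,0],[0.6,-0.97,0,0,0,0],[0.6,-0.97,0,0,0,0],[0.6,-0.97,0,0,0,0],[0.6,-0.97,0,0,0,0],[0.6,-0.97,0,0,0,0],[0.6,-0.97,0,0,0,0]]' 1 30; python3 -m crank '[[0,0,0,0,0,0],[0,0,0,0,0,0],[0,0,0,0,0,0]]'
```

```text
clock: 1.2
tcp_pos: [0.2818, -0.4767, 0.2014]
orientation: [-3.141, 0.001, 0.001]
contact_force: [1.0, -0.1, 1.0]
grip_width: 0.0851
gripper_force: 0.0
clock: 1.5
tcp_pos: [0.2807, -0.4786, 0.2017]
orientation: [3.141, -0.004, -0.001]
contact_force: [-0.1, 0.0, -0.3]
grip_width: 0.0854
gripper_force: 0.0
```

```bash
python3 -m crank '[[0.54,-0.985,0,0,0,0],[0.54,-0.985,0,0,0,0],[0.54,-0.985,0,0,0,0],[0.54,-0.985,0,0,0,0],[0.54,-0.985,0,0,0,0],[0.54,-0.985,0,0,0,0],[0.54,-0.985,0,0,0,0],[0.54,-0.985,0,0,0,0],[0.54,-0.985,0,0,0,0],[0.54,-0.985,0,0,0,0],[0,0,0,0,0,0],[0,0,0,0,0,0]]'; python3 -m crank '[[0,0,1,0,0,0],[0,0,1,0,0,0],[0,0,1,0,0,0],[0,0,1,0,0,0],[0,0,1,0,0,0],[0,0,0,0,0,0],[0,0,0,0,0,0]]'
python3 - <<'E'
from bench import eyes
import cv2
for n in("top","side"):
    f=eyes.grab_frame(n); 
    im=f["image"][:,:,::-1]; im=im[190:330,300:480] if n=="top" else im[250:384,200:400]
    cv2.imwrite(f"pics/{n}1.png",cv2.resize(im,None,fx=3,fy=3))
E
```

```text
clock: 2.7
tcp_pos: [0.3895, -0.2818, 0.2018]
orientation: [3.141, -0.002, -0.0]
contact_force: [0.1, -1.3, 0.8]
grip_width: 0.0854
gripper_force: 0.0
clock: 3.4
tcp_pos: [0.3892, -0.2821, 0.102]
orientation: [3.141, -0.005, -0.001]
contact_force: [0.2, 0.1, 0.5]
grip_width: 0.0855
gripper_force: 0.0
```

View pics/side1.png

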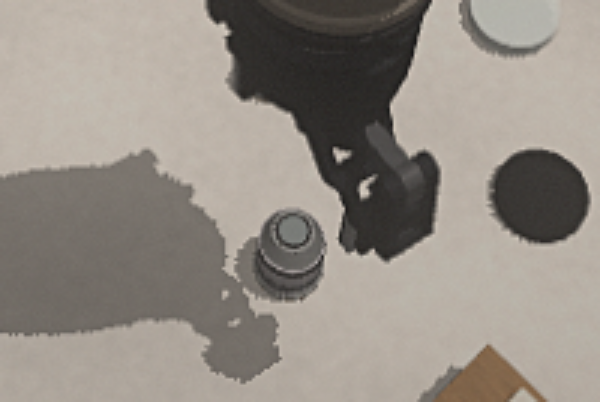

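The side crop shows the open gripper above the stout objective at about (290,255), clear of it. I'll descend and grip.

```bash
python3 -m crank '[[0,-0.04,0.6,0,0,0],[0,0,0.8,0,0,0],[0,0,0.8,0,0,0],[0,0,0.8,0,0,0],[0,0,0.8,0,0,0],[0,0,0.5,0,0,0],[0,0,0.3,0,0,0],[0,0,0,0,0,0],[0,0,0,0,0,0]]'; python3 -m crank '[[0,0,0,0,0,0],[0,0,0,0,0,0],[0,0,0,0,0,0],[0,0,0,0,0,0],[0,0,0,0,0,0],[0,0,0,0,0,0],[0,0,0,0,0,0],[0,0,0,0,0,0]]' 0 30
```

```text
clock: 4.4
tcp_pos: [0.3901, -0.2804, 0.0102]
orientation: [3.141, -0.002, 0.001]
contact_force: [0.1, 0.3, -0.0]
grip_width: 0.0856
gripper_force: 0.0
clock: 5.2
tcp_pos: [0.3902, -0.2805, 0.0103]
orientation: [3.141, -0.002, 0.001]
contact_force: [-0.8, 0.2, 5.7]
grip_width: 0.0345
gripper_force: 29.5
```

```bash
python3 -m crank '[[0,0,-0.2,0,0,0],[0,0,-0.3,0,0,0],[0,0,0,0,0,0],[0,0,0,0,0,0]]'
python3 - <<'E'
from bench import eyes
import cv2
f=eyes.grab_frame("side"); im=f["image"][:,:,::-1]
cv2.imwrite(f"pics/side2.png",cv2.resize(im[270:370,240:360],None,fx=5,fy=5))
E
```

```text
clock: 5.6
tcp_pos: [0.3897, -0.2802, 0.0199]
orientation: [3.142, -0.002, 0.0]
contact_force: [0.2, -0.2, -1.8]
grip_width: 0.0345
gripper_force: 30.1
```

View pics/side2.png

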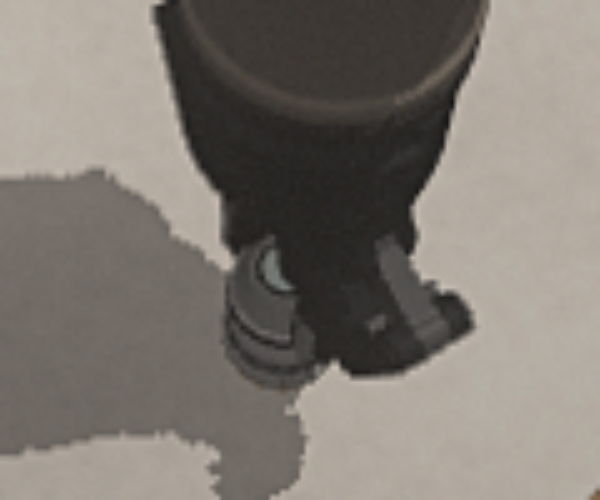

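The side crop shows the stout objective upright at about (275,320), partly hidden by a finger. Its offset from the fingers needs a measurement.

```bash
cat > m.py <<'E'
from h import *; from bench import eyes,status
import sys
def look(n,c,rad,zlo,zhi,r,bright=75):
    f=eyes.grab_frame(n); C=cloud(f); g=f["image"].max(-1)
    m=(np.hypot(C[...,0]-c[0],C[...,1]-c[1])<rad)&(C[...,2]>zlo)&(C[...,2]<zhi)&(g>bright)
    P=C[m]; print(n,len(P),P.mean(0).round(4),"min",P.min(0).round(4),"max",P.max(0).round(4)); 
    if len(P)>8: print(" circ",circ(P[:,:2],r).round(4))
    return C,g
E
python3 - <<'E'
from m import *
for n in("side","top"):
    C,g=look(n,(.389,-.281),.035,.02,.05,.0185)
    np.set_printoptions(linewidth=200)
    if n=="side":
        for v in range(310,352,3): print(v,[f"{int(g[v,u])}:{C[v,u,0]*1e3:.0f},{C[v,u,1]*1e3:.0f},{C[v,u,2]*1e3:.0f}" for u in range(280,326,6)])
E
```

```text
side 47 [ 0.3762 -0.2908  0.0356] min [ 0.3697 -0.2995  0.02  ] max [ 0.3912 -0.2679  0.0493]
 circ [ 0.3888 -0.2803]
310 ['179:395,-222,-0', '47:355,-292,181', '37:359,-300,193', '40:364,-307,199', '40:370,-311,200', '38:377,-315,199', '41:386,-317,193', '53:398,-317,179']
313 ['179:391,-229,5', '46:379,-262,84', '42:359,-301,185', '42:364,-307,190', '41:371,-311,190', '44:378,-315,189', '44:387,-317,183', '112:400,-316,164']
316 ['179:389,-232,1', '40:379,-262,73', '36:392,-262,57', '43:372,-300,156', '42:371,-312,182', '39:378,-316,181', '38:389,-317,170', '43:397,-320,165']
319 ['179:385,-237,3', '37:379,-262,60', '70:386,-269,66', '42:372,-300,145', '41:379,-305,148', '37:380,-316,169', '69:389,-318,160', '49:396,-322,160']
322 ['112:382,-242,3', '136:391,-247,2', '80:383,-273,66', '40:373,-299,132', '44:380,-305,136', '42:380,-317,161', '91:387,-321,159', '198:447,-279,-2']
325 ['114:380,-246,0', '75:375,-270,56', '63:380,-278,67', '36:373,-301,125', '45:381,-304,121', '40:391,-307,115', '68:385,-324,157', '78:394,-327,154']
328 ['114:376,-252,3', '88:372,-274,55', '80:378,-282
[... 564 characters left out ...]
'113:366,-269,-0', '88:371,-279,16', '85:374,-290,38', '91:381,-297,43', '43:383,-308,66', '45:377,-326,116', '46:377,-338,144', '54:382,-344,150']
343 ['115:362,-273,1', '122:371,-279,3', '60:373,-292,30', '47:381,-298,33', '95:393,-300,19', '37:378,-327,106', '38:378,-339,132', '121:380,-347,148']
346 ['114:360,-278,-0', '112:369,-282,-1', '71:373,-293,18', '77:381,-299,20', '180:395,-299,-0', '188:404,-304,0', '189:413,-309,-2', '177:421,-315,-0']
349 ['112:357,-283,3', '113:366,-287,-1', '116:375,-293,-0', '167:383,-298,1', '178:392,-303,-1', '178:401,-308,-2', '178:410,-313,-2', '178:418,-320,2']
top 1 [ 0.4063 -0.2762  0.0203] min [ 0.4063 -0.2762  0.0203] max [ 0.4063 -0.2762  0.0203]
```

Lift is clean: the objective sits centred at (0.389, -0.280), raised 10 mm. Next I carry it to its pot.

```bash
python3 -m crank '[[0,0,-0.6,0,0,0],[0,0,-0.9,0,0,0],[0,0,-0.9,0,0,0],[0,0,-0.6,0,0,0],[0.5,0.14,0,0,0,0],[0.95,0.27,0,0,0,0],[0.95,0.27,0,0,0,0],[0.95,0.27,0,0,0,0],[0.95,0.27,0,0,0,0],[0.95,0.27,0,0,0,0],[0.95,0.27,0,0,0,0],[0.95,0.27,0,0,0,0]]'; python3 -m crank '[[0.35,0.13,0,0,0,0],[0,0,0,0,0,0],[0,0,0,0,0,0],[0,0,0,0,0,0]]'
```

```text
clock: 6.95
tcp_pos: [0.5338, -0.3209, 0.0787]
orientation: [-3.141, 0.001, 0.001]
contact_force: [0.2, 0.0, -2.0]
grip_width: 0.0347
gripper_force: 30.3
clock: 7.35
tcp_pos: [0.5385, -0.3234, 0.0795]
orientation: [-3.141, 0.002, 0.002]
contact_force: [-0.8, -0.4, -1.6]
grip_width: 0.0345
gripper_force: 30.3
```

```bash
python3 -m crank '[[0.04,0,0.6,0,0,0],[0,0,0.8,0,0,0],[0,0,0.8,0,0,0],[0,0,0.5,0,0,0],[0,0,0.25,0,0,0],[0,0,0.1,0,0,0],[0,0,0.1,0,0,0],[0,0,0.06,0,0,0],[0,0,0,0,0,0],[0,0,0,0,0,0]]'
```

```text
clock: 8.35
tcp_pos: [0.5408, -0.3237, 0.016]
orientation: [3.141, -0.002, 0.001]
contact_force: [0.3, 0.2, -1.9]
grip_width: 0.0343
gripper_force: 30.3
```

```bash
python3 -m crank '[[-0.03,0,0.07,0,0,0],[0,0,0.05,0,0,0],[0,0,0,0,0,0]]'; python3 -m crank '[[0,0,0,0,0,0],[0,0,0,0,0,0],[0,0,0,0,0,0],[0,0,0,0,0,0],[0,0,0,0,0,0],[0,0,0,0,0,0],[0,0,0,0,0,0]]' 1; python3 -m crank '[[0,0,-0.3,0,0,0],[0,0,-0.8,0,0,0],[0,0,-1,0,0,0],[0,0,-1,0,0,0],[0,0,-1,0,0,0],[0,0,-1,0,0,0],[0,0,0,0,0,0]]'
```

```text
clock: 8.65
tcp_pos: [0.5408, -0.3239, 0.0144]
orientation: [3.141, -0.002, 0.003]
contact_force: [-0.8, 0.6, 5.8]
grip_width: 0.0343
gripper_force: 31.2
clock: 9.35
tcp_pos: [0.5399, -0.3235, 0.0132]
orientation: [3.142, -0.002, 0.0]
contact_force: [-0.5, -0.2, 0.5]
grip_width: 0.0852
gripper_force: 0.0
clock: 10.05
tcp_pos: [0.5423, -0.3247, 0.1197]
orientation: [3.138, -0.002, 0.01]
contact_force: [0.5, 1.0, -0.3]
grip_width: 0.0852
gripper_force: 0.0
```

```bash
python3 -m crank '[[-0.61,-0.94,0,0,0,0],[-0.61,-0.94,0,0,0,0],[-0.61,-0.94,0,0,0,0],[-0.61,-0.94,0,0,0,0],[-0.61,-0.94,0,0,0,0],[-0.61,-0.94,0,0,0,0],[-0.61,-0.94,0,0,0,0],[-0.61,-0.94,0,0,0,0],[0,0,0,0,0,0],[0,0,0,0,0,0],[0,0,0,0,0,0]]'; python3 - <<'E'
from m import *
for n in("side","top"):
    look(n,(.539,-.3235),.03,.015,.046,.0185)
    look(n,(.539,-.3235),.03,.05,.07,.012)
E
```

```text
clock: 11.15
tcp_pos: [0.443, -0.1738, 0.1154]
orientation: [3.141, -0.003, 0.001]
contact_force: [-0.6, -0.1, 0.0]
grip_width: 0.0854
gripper_force: 0.0
side 65 [ 0.5274 -0.3352  0.0301] min [ 0.5205 -0.3443  0.0153] max [ 0.5507 -0.317   0.0456]
 circ [ 0.5393 -0.3251]
side 228 [ 0.5356 -0.3281  0.0579] min [ 0.5213 -0.3422  0.05  ] max [ 0.5517 -0.3084  0.0644]
 circ [ 0.5371 -0.3269]m.py:6: RuntimeWarning: Mean of empty slice.
  P=C[m]; print(n,len(P),P.mean(0).round(4),"min",P.min(0).round(4),"max",P.max(0).round(4));
  ret = um.true_divide(
Traceback (most recent call last):
  File "m.py", line 6, in look
    P=C[m]; print(n,len(P),P.mean(0).round(4),"min",P.min(0).round(4),"max",P.max(0).round(4));
                                                    ~~~~~^^^
ValueError: zero-size array to reduction operation minimum which has no identity
```

Stout stands in its pot. Now the long objective.

```bash
python3 -m crank '[[0.07,0.02,0.5,0,0,0],[0,0,0.8,0,0,0],[0,0,0.8,0,0,0],[0,0,0.8,0,0,0],[0,0,0.8,0,0,0],[0,0,0.8,0,0,0],[0,0,0.45,0,0,0],[0,0,0.2,0,0,0],[0,0,0,0,0,0],[0,0,0,0,0,0]]'; python3 -m crank '[[0,0,0,0,0,0],[0,0,0,0,0,0],[0,0,0,0,0,0],[0,0,0,0,0,0],[0,0,0,0,0,0],[0,0,0,0,0,0],[0,0,0,0,0,0],[0,0,0,0,0,0],[0,0,0,0,0,0]]' 0 30; python3 -m crank '[[0,0,-0.2,0,0,0],[0,0,-0.5,0,0,0],[0,0,-1,0,0,0],[0,0,-1,0,0,0],[0,0,-1,0,0,0],[0,0,-1,0,0,0],[0,0,-0.5,0,0,0],[0,0,0,0,0,0],[0,0,0,0,0,0]]'; python3 - <<'E'
from m import *
look("side",(.4445,-.1742),.03,.11,.142,.014)
E
```

```text
clock: 12.3
tcp_pos: [0.4443, -0.1736, 0.0126]
orientation: [3.141, -0.002, 0.001]
contact_force: [1.3, 0.1, -0.3]
grip_width: 0.0856
gripper_force: 0.0
clock: 13.2
tcp_pos: [0.4442, -0.1742, 0.0127]
orientation: [3.141, -0.002, 0.001]
contact_force: [-1.0, -2.4, 5.0]
grip_width: 0.0226
gripper_force: 32.1
clock: 14.1
tcp_pos: [0.4435, -0.1732, 0.1158]
orientation: [-3.141, 0.001, 0.001]
contact_force: [-0.1, -0.2, -1.5]
grip_width: 0.0222
gripper_force: 31.1
side 81 [ 0.438  -0.1809  0.1237] min [ 0.4287 -0.1883  0.111 ] max [ 0.4555 -0.1625  0.1415]
 circ [ 0.4441 -0.1729]
```

```bash
python3 -m crank '[[0.1,-0.5,0,0,0,0],[0.17,-0.97,0,0,0,0],[0.17,-0.97,0,0,0,0],[0.17,-0.97,0,0,0,0],[0.17,-0.97,0,0,0,0],[0.17,-0.97,0,0,0,0],[0.17,-0.97,0,0,0,0],[0.17,-0.97,0,0,0,0],[0.17,-0.97,0,0,0,0],[0.17,-0.97,0,0,0,0],[0.17,-0.97,0,0,0,0],[0.17,-0.97,0,0,0,0]]'; python3 -m crank '[[0.17,-0.97,0,0,0,0],[0.17,-0.97,0,0,0,0],[0.17,-0.97,0,0,0,0],[0.17,-0.97,0,0,0,0],[0.17,-0.97,0,0,0,0],[0.17,-0.97,0,0,0,0],[0.17,-0.97,0,0,0,0],[0.17,-0.97,0,0,0,0],[0.17,-0.97,0,0,0,0],[0.17,-0.97,0,0,0,0],[0.17,-0.97,0,0,0,0],[0.17,-0.97,0,0,0,0]]'; python3 -m crank '[[0.17,-0.97,0,0,0,0],[0.1,-0.3,0,0,0,0],[0,0,0,0,0,0],[0,0,0,0,0,0],[0,0,0,0,0,0]]'; python3 - <<'E'
from bench import eyes
import cv2
f=eyes.grab_frame("side"); im=f["image"][:,:,::-1]
cv2.imwrite(f"pics/side3.png",cv2.resize(im[0:200,100:300],None,fx=3,fy=3))
E
```

```text
clock: 15.35
tcp_pos: [0.4828, 0.0516, 0.1154]
orientation: [-3.141, 0.0, 0.003]
contact_force: [0.9, -0.9, -1.2]
grip_width: 0.0226
gripper_force: 31.1
clock: 16.55
tcp_pos: [0.5244, 0.2842, 0.1158]
orientation: [3.141, -0.001, -0.001]
contact_force: [-0.2, 1.2, -0.9]
grip_width: 0.0227
gripper_force: 31.1
clock: 17.05
tcp_pos: [0.5301, 0.3066, 0.1161]
orientation: [3.141, -0.004, -0.0]
contact_force: [0.1, 0.5, -0.5]
grip_width: 0.0222
gripper_force: 31.1
```

View pics/side3.png

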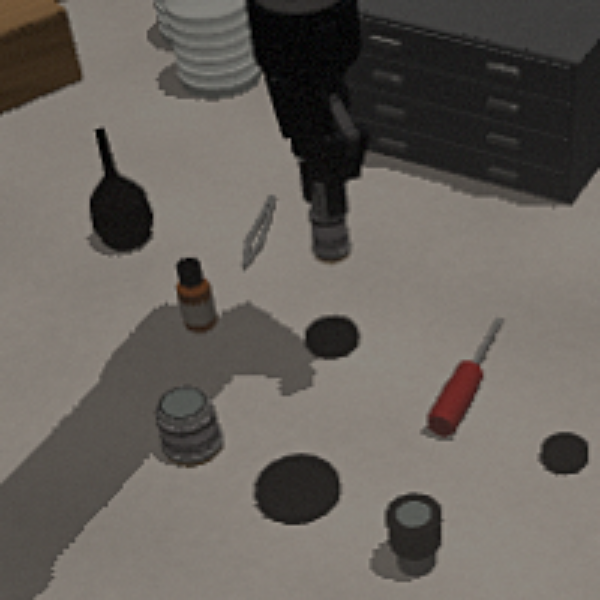

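The long objective hangs upright at (330,230), with its pot at (332,336), so I lower it.

```bash
python3 -m crank '[[-0.06,-0.4,0,0,0,0],[-0.05,-0.42,0.3,0,0,0],[0,0,0.8,0,0,0],[0,0,0.8,0,0,0],[0,0,0.8,0,0,0],[0,0,0.8,0,0,0],[0,0,0.7,0,0,0],[0,0,0.4,0,0,0],[0,0,0.15,0,0,0],[0,0,0.08,0,0,0],[0,0,0,0,0,0],[0,0,0,0,0,0]]'
```

```text
clock: 18.3
tcp_pos: [0.5282, 0.3248, 0.0203]
orientation: [-3.141, 0.002, -0.002]
contact_force: [-0.6, 0.3, -0.6]
grip_width: 0.0227
gripper_force: 31.1
```

```bash
python3 -m crank '[[0,0.06,0.08,0,0,0],[0,0,0.06,0,0,0],[0,0,0.05,0,0,0],[0,0,0,0,0,0],[0,0,0,0,0,0]]'
```

```text
clock: 18.8
tcp_pos: [0.5282, 0.3232, 0.0167]
orientation: [3.141, -0.002, 0.001]
contact_force: [-0.4, -0.2, 6.1]
grip_width: 0.0229
gripper_force: 32.8
```

```bash
python3 -m crank '[[0,0,0,0,0,0],[0,0,0,0,0,0],[0,0,0,0,0,0],[0,0,0,0,0,0],[0,0,0,0,0,0],[0,0,0,0,0,0],[0,0,0,0,0,0]]' 1; python3 -m crank '[[0,0,-0.3,0,0,0],[0,0,-0.8,0,0,0],[0,0,-1,0,0,0],[0,0,-1,0,0,0],[0,0,-1,0,0,0],[0,0,-1,0,0,0],[0,0,0,0,0,0]]';python3 -m crank '[[-0.95,0.34,0,0,0,0],[-0.95,0.34,0,0,0,0],[-0.95,0.34,0,0,0,0],[-0.95,0.34,0,0,0,0],[-0.95,0.34,0,0,0,0],[-0.95,0.34,0,0,0,0],[-0.95,0.34,0,0,0,0],[-0.95,0.34,0,0,0,0],[0,0,0,0,0,0],[0,0,0,0,0,0],[0,0,0,0,0,0]]'; python3 - <<'E'
from m import *
look("side",(.528,.323),.03,.015,.044,.014)
look("side",(.376,.269),.04,.012,.038,.023)
look("top",(.528,.323),.03,.015,.044,.014)
E
```

```text
clock: 19.5
tcp_pos: [0.5277, 0.3233, 0.0157]
orientation: [3.142, -0.001, -0.0]
contact_force: [-0.4, 0.7, 0.6]
grip_width: 0.0855
gripper_force: 0.0
clock: 20.2
tcp_pos: [0.5298, 0.3249, 0.1222]
orientation: [-3.138, 0.002, -0.009]
contact_force: [0.6, 0.0, -0.2]
grip_width: 0.0854
gripper_force: 0.0
clock: 21.3
tcp_pos: [0.3767, 0.2695, 0.1181]
orientation: [-3.141, 0.002, -0.001]
contact_force: [0.3, -0.1, 0.2]
grip_width: 0.0854
gripper_force: 0.0
side 3 [0.5273 0.316  0.0336] min [0.5178 0.3124 0.0155] max [0.5413 0.3197 0.0431]
side 6 [0.3957 0.2586 0.0248] min [0.3796 0.2462 0.0154] max [0.4007 0.2674 0.0367]
top 1 [0.5433 0.3231 0.0429] min [0.5433 0.3231 0.0429] max [0.5433 0.3231 0.0429]
```

```bash
python3 -m crank '[[0,0,0.5,0,0,0],[0,0,0.8,0,0,0],[0,0,0.8,0,0,0],[0,0,0.8,0,0,0],[0,0,0.8,0,0,0],[0,0,0.8,0,0,0],[0,0,0.6,0,0,0],[0,0,0.35,0,0,0],[0,0,0.1,0,0,0],[0,0,0,0,0,0],[0,0,0,0,0,0]]'; python3 -m crank '[[0,0,0,0,0,0],[0,0,0,0,0,0],[0,0,0,0,0,0],[0,0,0,0,0,0],[0,0,0,0,0,0],[0,0,0,0,0,0],[0,0,0,0,0,0],[0,0,0,0,0,0]]' 0 30
```

```text
clock: 22.55
tcp_pos: [0.3761, 0.2694, 0.0073]
orientation: [-3.141, 0.001, -0.001]
contact_force: [0.5, 0.6, -0.3]
grip_width: 0.0856
gripper_force: 0.0
clock: 23.35
tcp_pos: [0.376, 0.2693, 0.0074]
orientation: [-3.141, 0.002, -0.001]
contact_force: [-1.7, -0.7, 6.8]
grip_width: 0.0429
gripper_force: 29.4
```

```bash
python3 -m crank '[[0,0,-0.2,0,0,0],[0,0,-0.5,0,0,0],[0,0,-0.8,0,0,0],[0,0,-0.8,0,0,0],[0,0,-0.5,0,0,0],[0,0,-0.2,0,0,0],[0,0,0,0,0,0],[0,0,0,0,0,0]]'; python3 - <<'E'
from m import *
import pickle
o=status.get_obs(); print(o["tcp_pos"],o["contact_force"])
f=eyes.grab_frame("side"); C=cloud(f)
look("side",(.376,.269),.04,.066,.10,.023,60)
look("side",(.376,.269),.04,.045,.10,.023,60)
cv2.imwrite("pics/side4.png",cv2.resize(f["image"][60:220,100:280,::-1],None,fx=4,fy=3.7))
E
```

```text
clock: 24.15
tcp_pos: [0.3754, 0.2687, 0.0664]
orientation: [3.141, -0.002, -0.001]
contact_force: [0.2, -0.4, -3.1]
grip_width: 0.041
gripper_force: 63.9
[0.37543619 0.26869809 0.06641559] [ 0.22770801 -0.42059079 -3.09719455]
side 108 [0.3751 0.2535 0.0807] min [0.3525 0.2433 0.0661] max [0.4007 0.2803 0.0999]
 circ [0.3772 0.2692]
side 122 [0.3754 0.2531 0.0782] min [0.3523 0.2433 0.0569] max [0.4019 0.2817 0.0991]
 circ [0.3768 0.2692]
```

View pics/side4.png

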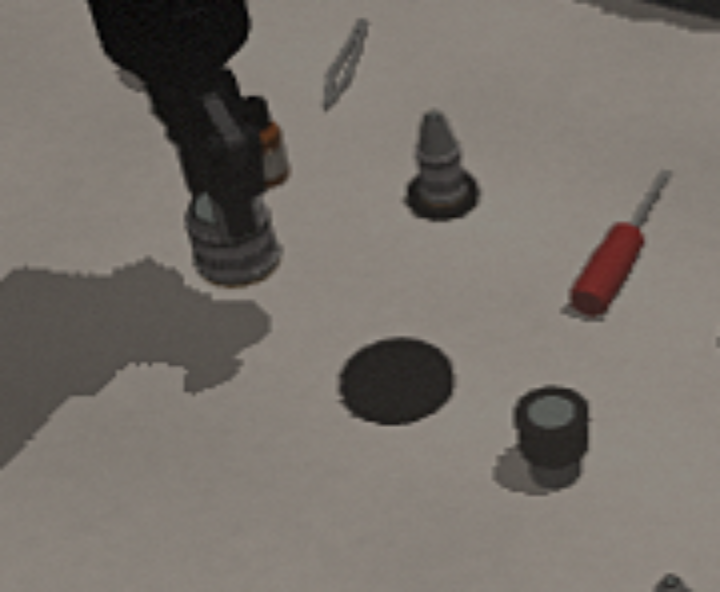

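The wide objective hangs upright at (235,240) and the long one stands in its pot at (440,170). The grip force changed, so I check for slip.

```bash
python3 -m crank '[[0,0,0,0,0,0],[0,0,0,0,0,0]]'; python3 - <<'E'
from m import *
import pickle
f=eyes.grab_frame("side"); C=cloud(f); g=f["image"]
for u in (152,158,164):
    print(u,[f"{v}:{g[v,u].max()}:{C[v,u,0]*1e3:.0f},{C[v,u,1]*1e3:.0f},{C[v,u,2]*1e3:.0f}" for v in range(108,140,2)])
E
```

```text
clock: 24.5
tcp_pos: [0.3755, 0.2689, 0.0665]
orientation: [3.141, -0.001, -0.001]
contact_force: [-0.6, 1.0, -2.6]
grip_width: 0.0408
gripper_force: 63.9
152 ['108:31:366,237,152', '110:27:364,236,148', '112:17:365,242,139', '114:62:371,274,107', '116:92:368,269,106', '118:92:365,260,108', '120:59:364,258,105', '122:59:363,260,98', '124:65:361,255,96', '126:39:360,256,90', '128:64:359,255,85', '130:47:358,258,77', '132:52:357,258,72', '134:54:355,257,67', '136:129:368,325,1', '138:146:365,317,1']
158 ['108:28:372,211,168', '110:31:373,221,155', '112:28:372,220,151', '114:26:371,218,147', '116:30:374,236,128', '118:28:372,235,123', '120:32:372,236,117', '122:29:371,238,110', '124:44:370,237,106', '126:38:371,250,90', '128:64:370,248,85', '130:56:369,248,80', '132:40:368,250,73', '134:68:367,250,67', '136:43:365,247,64', '138:139:378,311,-0']
164 ['108:26:384,213,161', '110:26:384,215,155', '112:38:384,218,147', '114:82:394,262,105', '116:75:391,254,106', '118:68:387,244,110', '120:58:386,244,105', '122:44:385,241,101', '124:57:385,249,90', '126:62:384,249,84', '128:53:383,246,81', '130:47:382,249,73', '132:88:381,249,67', '134:52:380,249,62', '136:97:393,307,2', '138:140:390,300,3']
```

```bash
python3 -m crank '[[0.25,0.46,0,0,0,0],[0.49,0.92,0,0,0,0],[0.49,0.92,0,0,0,0],[0.49,0.92,0,0,0,0],[0.49,0.92,0,0,0,0],[0.22,0.46,0,0,0,0],[0,0,0,0,0,0],[0,0,0,0,0,0],[0,0,0,0,0,0]]'
```

```text
clock: 25.45
tcp_pos: [0.4238, 0.1781, 0.0668]
orientation: [-3.141, -0.001, 0.0]
contact_force: [-0.2, -0.1, -3.2]
grip_width: 0.0408
gripper_force: 63.7
```

```bash
python3 -m crank '[[0,0.05,0.3,0,0,0],[0,0,0.7,0,0,0],[0,0,0.7,0,0,0],[0,0,0.5,0,0,0],[0,0,0.25,0,0,0],[0,0,0.1,0,0,0],[0,0,0.06,0,0,0],[0,0,0,0,0,0],[0,0,0,0,0,0]]'; python3 -m crank '[[0,0,0.06,0,0,0],[0,0,0.05,0,0,0],[0,0,0,0,0,0],[0,0,0,0,0,0]]'
```

```text
clock: 26.35
tcp_pos: [0.4246, 0.1761, 0.015]
orientation: [-3.141, 0.002, -0.001]
contact_force: [-0.2, 0.3, -2.5]
grip_width: 0.0409
gripper_force: 63.5
clock: 26.75
tcp_pos: [0.4246, 0.1761, 0.0126]
orientation: [-3.141, 0.002, -0.001]
contact_force: [0.4, -0.6, 1.3]
grip_width: 0.041
gripper_force: 64.6
```

```bash
python3 -m crank '[[0,0,0.04,0,0,0],[0,0,0,0,0,0]]'; python3 -m crank '[[0,0,0,0,0,0],[0,0,0,0,0,0],[0,0,0,0,0,0],[0,0,0,0,0,0],[0,0,0,0,0,0],[0,0,0,0,0,0],[0,0,0,0,0,0]]' 1; python3 -m crank '[[0,0,-0.3,0,0,0],[0,0,-0.8,0,0,0],[0,0,-1,0,0,0],[0,0,-1,0,0,0],[0,0,-1,0,0,0],[0,0,-1,0,0,0],[0,0,0,0,0,0],[0,0,0,0,0,0],[0,0,0,0,0,0]]'
```

```text
clock: 26.95
tcp_pos: [0.4247, 0.1762, 0.0124]
orientation: [3.142, -0.001, 0.001]
contact_force: [-0.5, -1.1, 11.3]
grip_width: 0.041
gripper_force: 67.5
clock: 27.65
tcp_pos: [0.4242, 0.176, 0.0116]
orientation: [3.142, -0.002, -0.0]
contact_force: [-0.4, 0.2, -0.5]
grip_width: 0.0856
gripper_force: 0.0
clock: 28.55
tcp_pos: [0.4236, 0.1756, 0.1129]
orientation: [3.141, -0.002, -0.002]
contact_force: [0.2, 0.3, 0.0]
grip_width: 0.0855
gripper_force: 0.0
```

```bash
python3 -m crank '[[0.178,0.98,0,0,0,0],[0.178,0.98,0,0,0,0],[0.178,0.98,0,0,0,0],[0.178,0.98,0,0,0,0],[0.178,0.98,0,0,0,0],[0.178,0.98,0,0,0,0],[0.178,0.98,0,0,0,0],[0.178,0.98,0,0,0,0],[0.178,0.98,0,0,0,0],[0.178,0.98,0,0,0,0],[0.178,0.98,0,0,0,0],[0.178,0.98,0,0,0,0]]'; python3 -m crank '[[0,0,0,0,0,0],[0,0,0,0,0,0],[0,0,0,0,0,0]]'; python3 - <<'E'
from m import *
look("side",(.4255,.1773),.03,.015,.042,.023,40)
look("side",(.528,.323),.03,.015,.044,.014,40)
E
```

```text
clock: 29.75
tcp_pos: [0.466, -0.06, 0.1125]
orientation: [-3.141, 0.001, 0.003]
contact_force: [0.2, -0.2, -0.5]
grip_width: 0.0852
gripper_force: 0.0
clock: 30.05
tcp_pos: [0.4662, -0.0582, 0.1131]
orientation: [-3.141, -0.001, 0.002]
contact_force: [-0.1, -0.3, -0.3]
grip_width: 0.0851
gripper_force: 0.0
side 159 [0.419  0.1602 0.0281] min [0.4014 0.1528 0.015 ] max [0.4449 0.1882 0.042 ]
 circ [0.4246 0.1774]
side 90 [0.5254 0.314  0.0292] min [0.5158 0.3083 0.0155] max [0.5412 0.3258 0.0439]
 circ [0.5291 0.3246]
```

```bash
python3 -m crank '[[0,0.09,0.5,0,0,0],[0,0,0.8,0,0,0],[0,0,0.8,0,0,0],[0,0,0.8,0,0,0],[0,0,0.8,0,0,0],[0,0,0.8,0,0,0],[0,0,0.45,0,0,0],[0,0,0.18,0,0,0],[0,0,0,0,0,0],[0,0,0,0,0,0]]' 0.6; python3 -m crank '[[0,0,0,0,0,0],[0,0,0,0,0,0],[0,0,0,0,0,0],[0,0,0,0,0,0],[0,0,0,0,0,0],[0,0,0,0,0,0],[0,0,0,0,0,0],[0,0,0,0,0,0],[0,0,0,0,0,0]]' 0 25;  python3 -m crank '[[0,0,-0.2,0,0,0],[0,0,-0.5,0,0,0],[0,0,-0.5,0,0,0],[0,0,-0.5,0,0,0],[0,0,-0.3,0,0,0],[0,0,0,0,0,0],[0,0,0,0,0,0]]'; python3 - <<'E'
from m import *
look("side",(.4664,-.06),.02,.045,.08,.0095,60)
f=eyes.grab_frame("side"); C=cloud(f)
cv2.imwrite("pics/side5.png",cv2.resize(f["image"][120:260,200:340,::-1],None,fx=4,fy=4))
E
```

```text
clock: 31.15
tcp_pos: [0.4671, -0.061, 0.0114]
orientation: [3.142, -0.001, 0.001]
contact_force: [0.9, 0.3, 0.2]
grip_width: 0.0513
gripper_force: 0.0
clock: 32.05
tcp_pos: [0.467, -0.0609, 0.0112]
orientation: [-3.142, 0.001, -0.001]
contact_force: [-0.2, 1.6, 5.4]
grip_width: 0.0078
gripper_force: 24.0
clock: 32.75
tcp_pos: [0.4667, -0.0611, 0.0512]
orientation: [3.141, -0.002, 0.001]
contact_force: [0.3, -0.4, -0.8]
grip_width: 0.0078
gripper_force: 22.5
side 65 [ 0.4624 -0.0652  0.061 ] min [ 0.4552 -0.0711  0.0458] max [ 0.4752 -0.0544  0.0781]
 circ [ 0.4662 -0.0607]
```

View pics/side5.png

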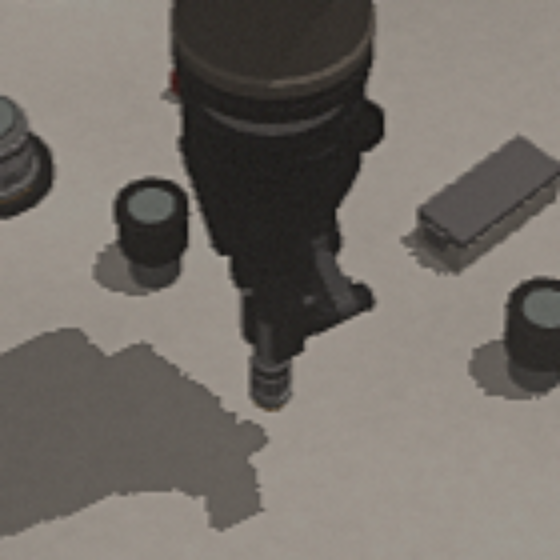

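The slim objective hangs upright at (270,380). I'm carrying it to the smallest pot.

```bash
python3 -m crank '[[0,0,-0.6,0,0,0],[0,0,-0.9,0,0,0],[0,0,-0.9,0,0,0],[0.43,-0.45,-0.3,0,0,0],[0.86,-0.9,0,0,0,0],[0.86,-0.9,0,0,0,0],[0.86,-0.9,0,0,0,0],[0.86,-0.9,0,0,0,0],[0.86,-0.9,0,0,0,0],[0.86,-0.9,0,0,0,0],[0.86,-0.9,0,0,0,0],[0.86,-0.9,0,0,0,0]]'; python3 -m crank '[[0.48,-0.51,0,0,0,0],[0,0,0,0,0,0],[0,0,0,0,0,0],[0,0,0,0,0,0]]'
```

```text
clock: 34.05
tcp_pos: [0.6138, 0.0937, 0.1046]
orientation: [-3.141, 0.001, 0.001]
contact_force: [0.9, -0.7, -0.1]
grip_width: 0.0079
gripper_force: 22.5
clock: 34.45
tcp_pos: [0.6219, 0.1005, 0.1048]
orientation: [3.141, -0.004, -0.002]
contact_force: [-0.1, -0.4, -0.1]
grip_width: 0.0079
gripper_force: 22.5
```

```bash
python3 -m crank '[[0.02,-0.08,0.5,0,0,0],[0,0,0.8,0,0,0],[0,0,0.8,0,0,0],[0,0,0.8,0,0,0],[0,0,0.7,0,0,0],[0,0,0.4,0,0,0],[0,0,0.2,0,0,0],[0,0,0.1,0,0,0],[0,0,0,0,0,0],[0,0,0,0,0,0],[0,0,0,0,0,0]]'
```

```text
clock: 35.55
tcp_pos: [0.6236, 0.1037, 0.0197]
orientation: [-3.141, 0.002, -0.002]
contact_force: [-0.2, 0.3, -1.0]
grip_width: 0.0079
gripper_force: 22.5
```

```bash
python3 -m crank '[[-0.05,0.07,0.08,0,0,0],[0,0,0.07,0,0,0],[0,0,0.05,0,0,0],[0,0,0,0,0,0],[0,0,0,0,0,0]]'
```

```text
clock: 36.05
tcp_pos: [0.6224, 0.1022, 0.0154]
orientation: [-3.142, 0.002, -0.001]
contact_force: [-0.2, -1.5, 3.6]
grip_width: 0.0084
gripper_force: 23.8
```

Contact. Now I release, lift and retreat toward the start side for a final look.

```bash
python3 -m crank '[[0,0,0,0,0,0],[0,0,0,0,0,0],[0,0,0,0,0,0],[0,0,0,0,0,0],[0,0,0,0,0,0],[0,0,0,0,0,0]]' 0.6; python3 -m crank '[[0,0,-0.3,0,0,0],[0,0,-0.8,0,0,0],[0,0,-1,0,0,0],[0,0,-1,0,0,0],[0,0,-1,0,0,0],[0,0,-1,0,0,0],[0,0,-1,0,0,0],[0,0,-1,0,0,0],[0,0,0,0,0,0]]'; python3 -m crank '[[-0.5,1,0,0,0,0],[-0.5,1,0,0,0,0],[-0.5,1,0,0,0,0],[-0.5,1,0,0,0,0],[-0.5,1,0,0,0,0],[-0.5,1,0,0,0,0],[-0.5,1,0,0,0,0],[-0.5,1,0,0,0,0],[-0.5,1,0,0,0,0],[-0.5,1,0,0,0,0],[-0.5,1,0,0,0,0],[0,0,0,0,0,0]]';  python3 - <<'E'
from m import *
look("side",(.622,.1025),.02,.015,.036,.0095,40)
for n in("side","top"):
    f=eyes.grab_frame(n); cv2.imwrite(f"pics/{n}6.png",f["image"][:,:,::-1])
E
```

```text
clock: 36.65
tcp_pos: [0.622, 0.1022, 0.0149]
orientation: [3.142, -0.002, -0.0]
contact_force: [0.1, 0.3, -0.9]
grip_width: 0.0512
gripper_force: 0.0
clock: 37.55
tcp_pos: [0.6244, 0.1029, 0.1617]
orientation: [-3.14, 0.002, -0.011]
contact_force: [0.5, -0.6, -0.7]
grip_width: 0.0513
gripper_force: 0.0
clock: 38.75
tcp_pos: [0.5099, -0.1211, 0.1569]
orientation: [3.14, -0.009, -0.002]
contact_force: [-0.6, -0.2, -0.5]
grip_width: 0.0515
gripper_force: 0.0
side 43 [0.6156 0.0971 0.0248] min [0.6101 0.0922 0.0153] max [0.6267 0.1059 0.0346]
 circ [0.6211 0.1026]
```

View pics/side6.png

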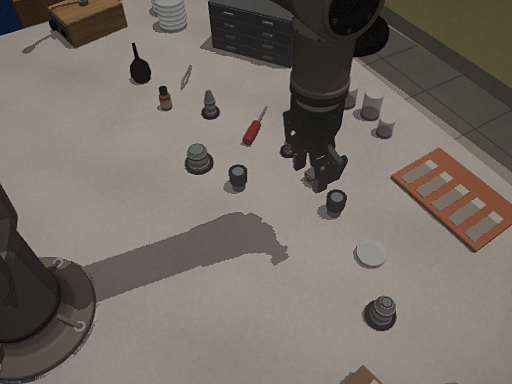

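View pics/top6.png

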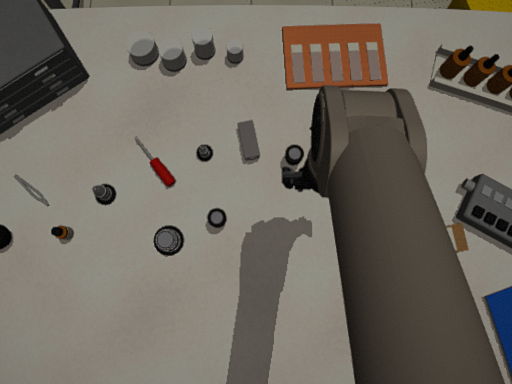

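Slim (205,153), long (105,193) and wide (168,240) stand centred in their pots in the top view, and stout stands in its pot in the side view at (381,312). The eyepieces are where they started.

```bash
python3 -m crank '[[0,0,0,0,0,0],[0,0,0,0,0,0],[0,0,0,0,0,0]]'; python3 -c "
from bench import r
print(r.hand_in())"
```

```text
clock: 39.2
tcp_pos: [0.5121, -0.117, 0.157]
orientation: [-3.141, -0.0, -0.0]
contact_force: [0.2, 0.7, 0.1]
grip_width: 0.0513
gripper_force: 0.0
the job is handed in; nothing more can be done
None
```

I handed the job in at about 39 s: all four objectives stand upright in their own pots and the eyepieces look unmoved in the final pictures, but the hand-in returned no verdict.

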